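Press the cap mat onto a well plate in the bench press

TASK

The cap mat on the well plate is only laid on and still stands proud. With the fingertips, and without ever lifting or tipping it, push the plate carrier from behind, flat on the bench, in under the raised platen of the press until it is fully home against the back stop; then press the black knob down until the mat is seated all the way, and let the platen spring back up. Leave the carrier home, keep the fingers off the plate and the mat, do not let them strike the platen on the way in, and leave the other things on the bench where they are.

Things in the scene. Friction and masses are not known exactly. Their poses are not given: they have to be found in the camera images.
- press: White bridge press fixed to the bench, top of bridge 56 mm up. Origin: on the bench under the bridge's middle, where the carrier's origin stands when home. +x is the way in, z up. Between two 16 mm high rails a channel 141 mm wide (y) runs from x = -62 mm to the back stop's face at x = +47 mm; the bench is its floor. Flares widen the mouth to 185 mm at x = -106 mm. It is 210 mm wide.
- platen: Moving platen: aluminium, black rubber pad 88 x 130 mm, shaft with black knob. Springs hold it up; it moves only straight down, at most 11 mm. Origin: at the press's origin when up. Pad's underside 28.5 mm above the bench when up; meets a proud mat after 4 mm, has seated it after 8 mm, where the plate stops it. Springs: 3 N, rising to 5 N; with the mat's friction 12 N in all. 14 to 20 N suffice.
- knob_top (a point): Middle of the top of the black knob (52 mm across, slightly domed), 91.5 mm above the bench when up, 83.5 mm when the mat is seated.
- carrier: Loose grey plate carrier, about 0.5 kg, on the bench outside the mouth, roughly facing it. Origin: middle of the underside of its nest, 94 mm long (x), 138 mm wide, walls 10 mm high. +x: to its leading edge (x = +47 mm) and the press. Behind, a tongue 90 mm wide, 5 to 8 mm above the bench, runs to an upturned end; runners carry it to x = -85 mm; pressed down at its end (10 N) it tips the carrier. 24.5 mm high with the mat.
- push_end (a point): Middle of the outer (back) face of the carrier's upturned end: x = -122 mm, y = 0, z = 19 mm in the carrier's frame. The upturned end is an upright plate 100 mm wide (y), 4 mm thick, from 5 to 33 mm above the bench (rolled rim up to 36 mm). Push here along the carrier's +x.
- well_plate: White 96-well plate, 86 x 128 x 15 mm, sitting in the carrier's nest and fixed to it; origin: middle of its underside, 3 mm above the carrier's underside. Axes as the carrier's.
- cap_mat: Blue cap mat 80 x 122 mm, 2.5 mm thick, with plugs standing in the wells. Origin: middle of its sheet's underside; axes as the plate's. At the start it stands proud, origin 19 mm above the plate's origin; seated it is 4 mm lower, 15 mm above it. It moves only straight down into the plate, against 7 N of friction, and stays where it is pushed.
- microtube_rack: Bystander: blue rack with microtubes, 69 x 127 x 48 mm, origin in the middle of its underside. To the right of the work.
- timer: Bystander: white timer 68 x 62 x 18 mm lying flat, origin in the middle of its underside. In front, to the right.
- spare_plate: Bystander: white well plate without mat or carrier, 86 x 128 x 15 mm, origin in the middle of its underside. Beyond the carrier, well clear of it.
- forceps: Bystander: steel forceps 13 x 137 x 5 mm lying flat, origin in the middle of its underside. Behind the work, to the right.

How it is judged:
On the way, in this order (a step that is already met when the one before it is completed fails the run):
1. the carrier is fully home under the platen, flat on the bench, with the mat still proud (x of carrier in the frame of press above -0.003 m and angle between the x axis of carrier and the x axis of press, either way round below 0.05 rad and height (world z) of carrier below 0.003 m and angle between carrier's own z axis and vertical below 0.02 rad and z of cap_mat in the frame of well_plate above 0.018 m and z of knob_top in the frame of press above 0.0885 m), for 0.2 s.
2. the press has seated the mat in the plate (x of carrier in the frame of press above -0.003 m and angle between the x axis of carrier and the x axis of press, either way round below 0.05 rad and height (world z) of carrier below 0.003 m and angle between carrier's own z axis and vertical below 0.02 rad and z of cap_mat in the frame of well_plate below 0.0158 m and not (z of knob_top in the frame of press above 0.086 m)), for 0.1 s.
At the end, for the whole second after the job is handed in: The carrier stands flat on the bench and fully home (within 3 mm of the back stop, at rest), the mat is seated (within 0.8 mm of all the way down) and the platen is back up (within 2 mm) (x of carrier in the frame of press above -0.003 m and angle between the x axis of carrier and the x axis of press, either way round below 0.05 rad and height (world z) of carrier below 0.003 m and angle between carrier's own z axis and vertical below 0.02 rad and z of cap_mat in the frame of well_plate below 0.0158 m and z of knob_top in the frame of press above 0.0895 m and linear speed of carrier below 0.01 m/s); the robot touches nothing.
It fails at once if the carrier is lifted or tipped (more than 12 mm up, or 0.08 rad) (height (world z) of carrier above 0.012 m or angle between carrier's own z axis and vertical above 0.08 rad).
It fails at once if the plate or mat strikes the platen before the carrier is home (x of carrier in the frame of press below -0.006 m and contact force between carrier and platen above 2 N).
It fails at once if the fingers press on the plate or the mat (contact force between the fingers and well_plate above 1 N).
It fails at once if the microtube rack, timer, spare plate or forceps is moved by more than 20 mm (distance of any of microtube_rack, timer, spare_plate, forceps from where it was at the start of the episode above 0.02 m).
It also fails if it takes over 50 s, if anything falls off the work surface, if the arm or the gripper's body presses on something with over 40 N, if the wrist force passes 120 N, or if a joint passes its speed limit or range.

ROBOT

A 6-joint arm with a two-finger parallel gripper is mounted at the origin on a cart in front of the work surface, level with it; the furniture and walls round the work are solid. World frame = base frame: x ahead of the robot, y to its left, z up, the work surface at z = 0. Lengths are in m, angles in rad, forces in N, time in s.
With the tool pointing down it reaches from about 0.375 to 0.9 m from the base axis. Payload 3.1 kg.
Tool frame: the origin (TCP) lies on the centre line of the jaws, within the pads' length; the fingertips stand robot.tcp_to_tips ahead of it and the grasp point (between the pads) lies 3 mm ahead of it (robot.tcp_to_tips is the distance from the TCP to the fingertips, in m); z points along the fingers, y is the line along which they close (so a half turn about z gives the same grasp; the last joint's range is limited). The gripper opens to 87 mm and grips with 3 to 60 N. Pads are 19 mm wide; open, the fingers measure 117 mm over their backs; the gripper's body (75 mm by 190 mm) begins 51 mm behind the grasp point.
Start: joints at [-1.351, 0.527, 1.433, -0, 1.181, -0.178], TCP at [0.242, -0.576, 0.245] pointing down, gripper open.
Joint ranges: [-3.08, 3.08], [-0.75, 2.2], [0.22, 2.44], [-1.43, 4.57], [0, 2.65], [-2.85, 2.85]. Speed limits (rad/s): [2.79, 2.79, 3.14, 3.14, 3.14, 3.14].

INTERFACE

Orientations are given as a unit quaternion [x, y, z, w].
In Python, from rig import robot gives the robot as it stands. The module is installed in compiled form; this text tells all that it offers.
- The arm moves only by the shell command python3 -m jog 'ROWS' [FORCE]. ROWS is JSON, one flat list of numbers, 5 for each row, row after row: the finger opening in m, from 0 to 0.087, then the shift along the tool's x, y, z in m, then the turn about the tool's z in units of 10 degrees (1.0 is 10 degrees). In form: [claw, x, y, z, roll, claw, x, y, z, roll, ...]. A call has 1 to 20 rows; each row shifts and turns the commanded pose from where the row before left it, along the tool's axes as they then stand; what a row does not reach is not made up. A row lasts 1/8 s, in which the tool goes at most 62.5 mm and 10.7 degrees, less where a joint would pass 70% of its speed; a pose out of reach is approached as far as the arm can. A call with a gripper value outside its range is refused whole. The fingers move at their own pace and stop on an object; FORCE is the grip in N (left out, the last holds). Time passes only in rows, so rows that do not move let the fingers close. It gives the time, the measured TCP pose, the force, the opening and the grip force at its end, in the units of the state.
- robot.get_obs(): the state, without advancing time (a new reading comes with each control period).
- robot.camera(name): name is "scene" or "top"; returns the picture (384x512x3 uint8, blue, green, red); there is no depth.
- robot.camera_model(name): a dict with "fx", "fy", "cx", "cy" (pixels), "R" (3x3) and "t" (3): a world point X has camera coordinates R X + t. Camera axes: x right, y down, z forward; pixel columns grow to the right and rows downward; lengths in m; the calibration is good to about 2 mm. A picture is of the moment at which its call begins. camera_model takes no time and is no camera call.
- robot.hand_in(): hands the job in; it is judged then, once.
Trained networks look in the newest picture that a camera, given by its name, has taken for a name from the list of things; names that differ only in an ending like _2 or _b are one class to them, and where a whole thing is asked for, a point or a joint stands for the part that bears it (a point fixed in the world has none). Each returns a list of dicts, best first, with "conf" (0 to 1); they miss things now and then, are a little off and sometimes report something else, mostly with a low value. They report only what shows in the picture. A call takes as long as a camera call.
- robot.look_for(camera, label): "extent" ([centre column, centre row, width, height] in pixels, round what is visible of it).
- robot.outline_of(camera, label): "region" (384x512 bool, what is visible of it) and "extent" ([centre column, centre row, width, height] in pixels, round what is visible of it).
The state is a dict: "time": time; "q": joint angles; "joint_velocities": joint speeds; "joint_torque": joint torques, N m; "position": TCP position; "tool_rot": TCP orientation; "ft_force": force on the tool from outside, world axes, zero at the start; "moment": the same for the moment, N m; "grip_width": finger opening in m; "grip_force": force on a finger pad.
Only numpy, scipy, OpenCV 4.12 (cv2) and the standard library are available. Lean on these libraries where they do the work, as an engineer would, in place of code of your own. Each camera call takes 0.05 s, during which the arm holds its last target. There are 200 camera calls.

## Working session

There is one attempt and no reset: what is moved stays moved. The work goes in short steps, Python scripts to look and compute and a shell command to move; the robot and the scene stay as the last step left them, time stands still between calls to the robot, and variables do not carry over. Pictures are saved under pics/ and viewed, at most 10 in all, crops included, and the job is handed in when it is done.

```bash
mkdir -p pics; cat > h.py <<'E'
import numpy as np, cv2
from rig import robot
def ray(cam,u,v,z):
    m=robot.camera_model(cam);R=np.array(m["R"]);t=np.array(m["t"])
    c=-R.T@t;d=R.T@np.array([(u-m["cx"])/m["fx"],(v-m["cy"])/m["fy"],1])
    return c+d*(z-c[2])/d[2]
def proj(cam,X):
    m=robot.camera_model(cam);p=np.array(m["R"])@np.array(X)+np.array(m["t"])
    return p[0]/p[2]*m["fx"]+m["cx"],p[1]/p[2]*m["fy"]+m["cy"]
E
python3 - <<'E'
from h import *
for c in("scene","top"):
    cv2.imwrite(f"pics/{c}0.png",robot.camera(c))
    m=robot.camera_model(c);print(c,-np.array(m["R"]).T@np.array(m["t"]),m["fx"])
for l,z in(("press",.056),("platen",.09),("knob_top",.0915),("carrier",.01),("push_end",.02),("well_plate",.018),("cap_mat",.0245),("microtube_rack",.04),("timer",.018),("spare_plate",.015),("forceps",.005)):
    for r in robot.look_for("top",l)[:2]:
        e=r["extent"];print(l,round(r["conf"],2),np.round(e),np.round(ray("top",e[0],e[1],z),3))
o=robot.get_obs();print(o["position"],o["tool_rot"],robot.tcp_to_tips,o["grip_width"])
E
```

```text
scene [-0.32717541 -0.88620337  0.67370731] 428.62548675989547
top [ 0.47252288 -0.11904491  1.32582469] 431.8253597062196
press 0.97 [169. 181.  59.  71.] [0.575 0.129 0.056]
platen 0.71 [159. 181.  30.  46.] [0.573 0.149 0.09 ]
knob_top 0.89 [160. 182.  30.  44.] [0.57  0.148 0.091]
carrier 0.69 [230. 181.  51.  48.] [ 0.583 -0.048  0.01 ]
push_end 0.97 [229. 180.  57.  46.] [ 0.584 -0.045  0.02 ]
well_plate 0.7 [218. 182.  30.  41.] [ 0.579 -0.014  0.018]
well_plate 0.53 [228. 180.  55.  47.] [ 0.584 -0.044  0.018]
cap_mat 0.78 [216. 180.  28.  44.] [ 0.582 -0.006  0.024]
microtube_rack 0.7 [363. 203.  42.  21.] [ 0.522 -0.45   0.04 ]
timer 0.7 [297. 262.  24.  25.] [ 0.34  -0.256  0.018]
timer 0.18 [252. 111.  40.  26.] [ 0.797 -0.112  0.018]
spare_plate 0.91 [251. 113.  42.  26.] [ 0.792 -0.109  0.015]
[ 0.24213641 -0.57616961  0.24456216] [9.80285345e-01 1.97587048e-01 1.17385665e-06 5.31555383e-06] 0.022 0.08695815552972368
```

View pics/top0.png

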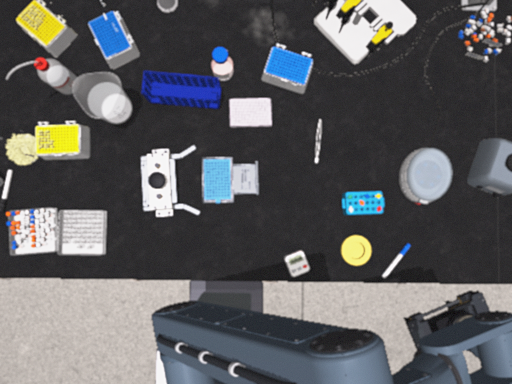

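View pics/scene0.png

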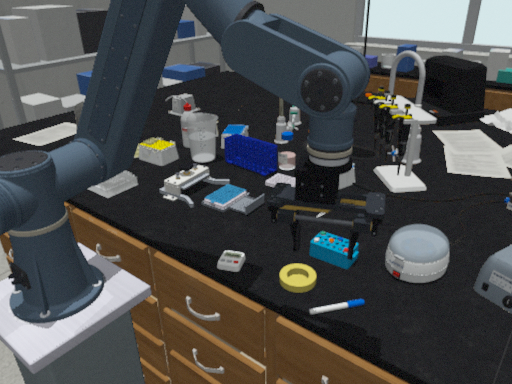

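The press is at pixel (158,182) and its way in points left, which is world +y. The carrier is at (228,180) with the tongue on the right. I'll measure the axes next.

```bash
python3 - <<'E'
from h import *
im=robot.camera("top")
cv2.imwrite("pics/crop1.png",cv2.resize(im[135:230,130:270],None,fx=5.7,fy=5.7,interpolation=cv2.INTER_CUBIC))
for l,z in(("press",.056),("carrier",.012),("cap_mat",.0245),("push_end",.03),("knob_top",.0915)):
    for r in robot.outline_of("top",l)[:1]:
        ys,xs=np.nonzero(r["region"]);
        P=np.array([ray("top",x,y,z)[:2] for x,y in zip(xs,ys)])
        (c,s,a)=cv2.minAreaRect((P*1000).astype(np.float32))
        print(l,round(r["conf"],2),len(xs),"mean",P.mean(0).round(4),"rect",np.round(c,1),np.round(s,1),round(a,1),"range",P.min(0).round(3),P.max(0).round(3))
E
```

```text
press 0.83 2295 mean [0.5737 0.1508] rect [575.4 127.7] [201.9 166.4] 5.7 range [0.472 0.041] [0.683 0.214]
carrier 0.97 2027 mean [ 0.5894 -0.0361] rect [587.3 -45.6] [137.7 164.6] 1.5 range [ 0.517 -0.128] [0.656 0.038]
cap_mat 0.61 1057 mean [ 0.5859 -0.0082] rect [584.   -8.9] [128.5  79.1] 3.1 range [ 0.52 -0.05] [0.648 0.033]
push_end 0.79 2107 mean [ 0.5868 -0.0382] rect [585.6 -48. ] [136.  165.1] 1.5 range [ 0.516 -0.131] [0.653 0.036]
knob_top 0.93 602 mean [0.5752 0.1485] rect [569.1 148.2] [121.   86.8] 5.5 range [0.512 0.102] [0.633 0.194]
```

View pics/crop1.png

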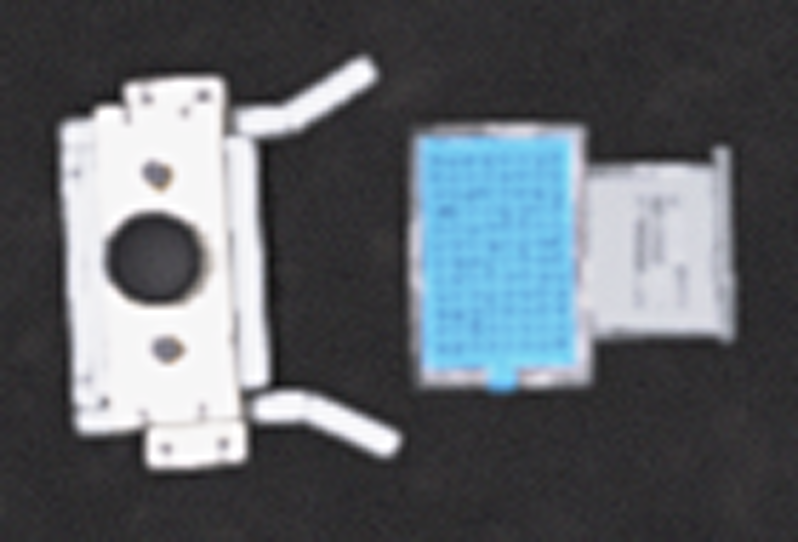

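```bash
cat > ov.py <<'E'
from h import *
def fr(x,y,a): 
    c,s=np.cos(a),np.sin(a); return lambda p:np.array([x+c*p[0]-s*p[1],y+s*p[0]+c*p[1],p[2]])
def overlay(im,press,car,name,box=(135,230,130,270),k=5.7):
    r0,r1,c0,c1=box
    I=cv2.resize(im[r0:r1,c0:c1],None,fx=k,fy=k,interpolation=cv2.INTER_CUBIC)
    def poly(f,P,col):
        q=np.array([((u-c0+.5)*k-.5,(v-r0+.5)*k-.5) for u,v in (proj("top",f(p)) for p in P)])
        cv2.polylines(I,[np.round(q).astype(np.int32)],True,col,1)
    f=fr(*press)
    poly(f,[(.026*np.cos(t),.026*np.sin(t),.0885) for t in np.linspace(0,6.28,30)],(0,0,255))
    poly(f,[(-.106,-.0925,.016),(-.062,-.0705,.016),(.047,-.0705,.016),(.047,.0705,.016),(-.062,.0705,.016),(-.106,.0925,.016)],(0,0,255))
    poly(f,[(-.02,-.105,.02),(.02,-.105,.02),(.02,.105,.02),(-.02,.105,.02)],(0,200,255))
    g=fr(*car)
    poly(g,[(-.047,-.069,.01),(.047,-.069,.01),(.047,.069,.01),(-.047,.069,.01)],(0,255,0))
    poly(g,[(-.040,-.061,.0245),(.040,-.061,.0245),(.040,.061,.0245),(-.040,.061,.0245)],(0,0,255))
    poly(g,[(-.122,-.05,.034),(-.118,-.05,.034),(-.118,.05,.034),(-.122,.05,.034)],(255,0,255))
    cv2.imwrite(name,I)
E
python3 - <<'E'
from ov import *
im=robot.camera("top").astype(int);b,g,r=im[...,0],im[...,1],im[...,2]
roi=np.zeros(b.shape,bool);roi[150:205,195:240]=1
m=roi&(b-r>70);ys,xs=np.nonzero(m)
P=np.array([ray("top",x,y,.0245)[:2]*1000 for x,y in zip(xs,ys)],np.float32)
print("mat",cv2.minAreaRect(P),P.mean(0))
roi[:]=0;roi[165:195,146:168]=1
m=roi&(b<110);ys,xs=np.nonzero(m);print("knob",len(xs),ray("top",xs.mean(),ys.mean(),.089))
k=ray("top",xs.mean(),ys.mean(),.089)
overlay(im.astype(np.uint8),(k[0],k[1],np.pi/2+.058),(.584,-.0075,np.pi/2+.02),"pics/ov1.png")
E
```

```text
mat ((580.5642700195312, -10.137569427490234), (133.4611053466797, 78.36695861816406), 1.4360535144805908) [585.36786   -9.241698]
knob 208 [0.57452704 0.15648195 0.089     ]
```

View pics/ov1.png

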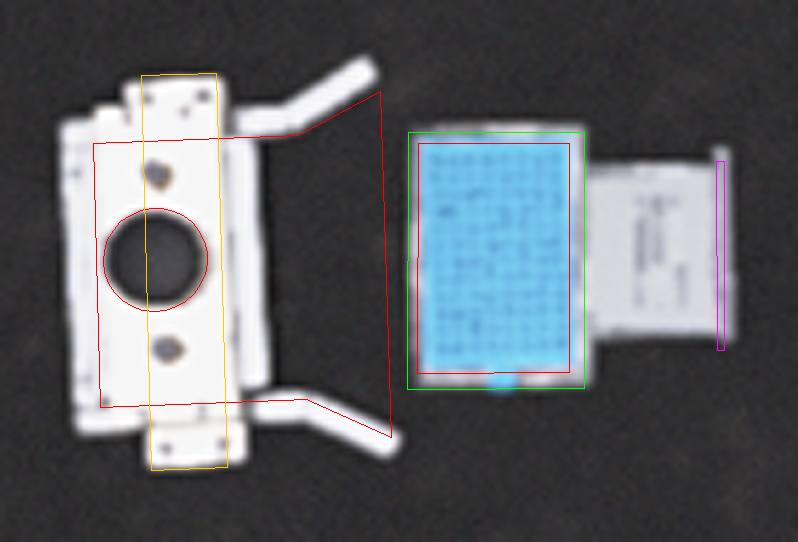

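The overlay puts the carrier about 2 mm up and right of the drawn model, at roughly (0.586, -0.010, 90°+2°). The press is at about (0.577, 0.156, 90°+3.3°), and the two are nearly in line. I'll move behind the carrier at height.

```bash
python3 -m jog '[0.06,0.0337,-0.0157,0,0, 0.06,0.0337,-0.0157,0,0, 0.06,0.0337,-0.0157,0,0, 0.06,0.0337,-0.0157,0,0, 0.06,0.0337,-0.0157,0,0, 0.06,0.0337,-0.0157,0,0, 0.06,0.0337,-0.0157,0,0, 0.06,0.0337,-0.0157,0,0, 0.06,0.0337,-0.0157,0,0, 0.06,0.0337,-0.0157,0,0, 0.06,0.0337,-0.0157,0,0, 0.06,0.0337,-0.0157,0,0, 0.06,0.0337,-0.0157,0,0, 0.06,0.0337,-0.0157,0,0]' && python3 -m jog '[0.06,0,0,0.015,-0.88, 0.06,0,0,0.015,-0.88, 0.06,0,0,0.015,-0.88, 0.06,0,0,0.015,-0.88, 0.06,0,0,0.015,-0.88, 0.06,0,0,0.015,-0.88, 0.06,0,0,0.015,-0.88, 0.06,0,0,0.015,-0.88, 0.06,0,0,0,0]'
python3 -c "
from h import *
o=robot.get_obs();q=o['tool_rot'];print(np.degrees(2*np.arctan2(q[1],q[0])),o['q'])"
```

```text
time: 2.75
position: [0.5928, -0.1898, 0.2446]
tool_rot: [0.98, 0.198, 0.0, 0.0]
ft_force: [-0.5, 0.4, -0.2]
grip_width: 0.0597
grip_force: 0.0
time: 3.88
position: [0.5912, -0.1904, 0.1234]
tool_rot: [0.688, 0.726, -0.0, -0.001]
ft_force: [-0.5, -0.1, -0.2]
grip_width: 0.0598
grip_force: 0.0
93.08516509269832 [-4.91225900e-01  6.74666299e-01  1.54060455e+00  2.73236676e-05
  9.29175747e-01 -5.45088573e-01]
```

```bash
python3 -m jog '[0.06,0,0,0.018,0, 0.06,0,0,0.018,0, 0.06,0,0,0.018,0, 0.06,0,0,0.018,0, 0.06,0,0,0.017,0, 0.06,0,0,0,0]'
python3 -c "
from ov import *
overlay(robot.camera('top'),(.577,.156,np.pi/2+.058),(.586,-.0105,np.pi/2+.035),'pics/ov2.png',box=(135,230,140,280))"
```

```text
time: 4.62
position: [0.5908, -0.1902, 0.0336]
tool_rot: [0.687, 0.726, -0.0, -0.002]
ft_force: [-1.8, -0.2, -0.7]
grip_width: 0.0603
grip_force: 0.0
```

View pics/ov2.png

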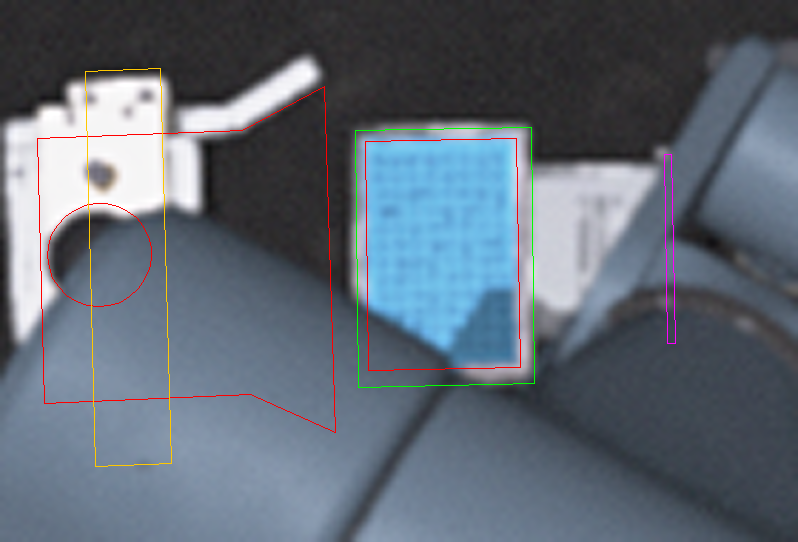

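The carrier fits the model to within about 1 mm, with the end at pixel (668,245) in the crop. The fingers are behind the end and centred, so I'll advance to contact.

```bash
python3 -m jog '[0.06,0.012,0,0,0, 0.06,0.012,0,0,0, 0.06,0.01,0,0,0, 0.06,0.006,0,0,0, 0.06,0.006,0,0,0, 0.06,0.006,0,0,0, 0.06,0.006,0,0,0]'; python3 -m jog '[0.06,0.008,0,0,0, 0.06,0.008,0,0,0, 0.06,0.008,0,0,0, 0.06,0.008,0,0,0,0.06,0.008,0,0,0]'
```

```text
time: 5.55
position: [0.5893, -0.1335, 0.0357]
tool_rot: [0.687, 0.726, 0.0, 0.001]
ft_force: [0.7, -3.7, 0.2]
grip_width: 0.0596
grip_force: 1.7
time: 6.18
position: [0.5867, -0.0925, 0.0357]
tool_rot: [0.687, 0.727, 0.0, 0.0]
ft_force: [-0.3, -4.5, 1.2]
grip_width: 0.0599
grip_force: 2.1
```

```bash
python3 -m jog '[0.06,0.008,0,0,0, 0.06,0.008,0,0,0, 0.06,0.008,0,0,0, 0.06,0.008,0,0,0]';python3 -m jog '[0.06,0.006,0,0,0, 0.06,0.006,0,0,0, 0.06,0.006,0,0,0, 0.06,0.006,0,0,0]'
python3 -c "
from ov import *
cv2.imwrite('pics/s3.png',cv2.resize(robot.camera('scene')[140:240,130:300],None,fx=4.7,fy=4.7,interpolation=cv2.INTER_CUBIC))"
```

```text
time: 6.68
position: [0.5848, -0.0606, 0.0357]
tool_rot: [0.687, 0.727, 0.0, 0.0]
ft_force: [0.3, -5.4, 3.0]
grip_width: 0.06
grip_force: 2.5
time: 7.18
position: [0.5834, -0.0368, 0.0357]
tool_rot: [0.687, 0.727, -0.0, 0.0]
ft_force: [0.0, -5.8, 2.2]
grip_width: 0.0596
grip_force: 2.6
```

View pics/s3.png

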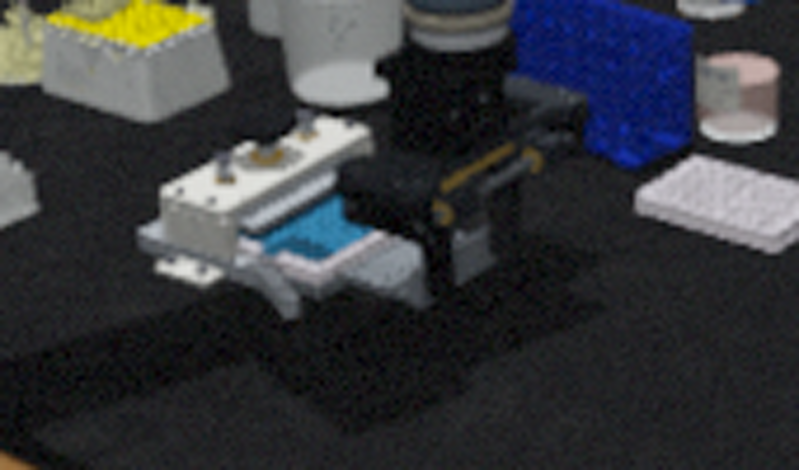

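The carrier is entering the channel between the flares, with its leading edge already under the platen. The crop shows the mat at (320,225) and the fingers on the upturned end at (440,270). I'll keep pushing.

```bash
python3 -m jog '[0.06,0.006,0,0,0, 0.06,0.006,0,0,0, 0.06,0.006,0,0,0, 0.06,0.006,0,0,0]';python3 -m jog '[0.06,0.006,0,0,0, 0.06,0.006,0,0,0, 0.06,0.006,0,0,0]';python3 -m jog '[0.06,0.004,0,0,0, 0.06,0.004,0,0,0, 0.06,0.004,0,0,0]'
```

```text
time: 7.72
position: [0.5821, -0.0131, 0.0357]
tool_rot: [0.687, 0.727, -0.0, 0.0]
ft_force: [1.2, -6.4, 2.7]
grip_width: 0.0601
grip_force: 2.8
time: 8.1
position: [0.5811, 0.0049, 0.0356]
tool_rot: [0.687, 0.727, -0.0, 0.0]
ft_force: [1.1, -5.6, 2.5]
grip_width: 0.06
grip_force: 2.8
time: 8.48
position: [0.5802, 0.0167, 0.0357]
tool_rot: [0.687, 0.727, -0.0, 0.0]
ft_force: [0.3, -5.7, 3.1]
grip_width: 0.0599
grip_force: 3.1
```

```bash
python3 -m jog '[0.06,0.003,0,0,0, 0.06,0.003,0,0,0]';python3 -m jog '[0.06,0.002,0,0,0, 0.06,0.002,0,0,0]';python3 -m jog '[0.06,0.002,0,0,0,0.06,0,0,0,0]'
```

```text
time: 8.72
position: [0.5801, 0.0222, 0.0357]
tool_rot: [0.687, 0.727, -0.001, 0.001]
ft_force: [2.2, -11.6, 1.5]
grip_width: 0.0599
grip_force: 5.8
time: 8.98
position: [0.5817, 0.0231, 0.0359]
tool_rot: [0.685, 0.729, -0.001, 0.004]
ft_force: [3.4, -20.1, 1.3]
grip_width: 0.06
grip_force: 10.3
time: 9.22
position: [0.5824, 0.0234, 0.0361]
tool_rot: [0.684, 0.729, -0.002, 0.005]
ft_force: [2.2, -22.5, 0.9]
grip_width: 0.0605
grip_force: 11.2
```

The force rose sharply at the expected home position. I'll hold briefly, back off, rise and check.

```bash
python3 -m jog '[0.06,0,0,0,0, 0.06,-0.006,0,0,0, 0.06,-0.015,0,0,0, 0.06,-0.02,0,0,0, 0.06,-0.02,0,0,0, 0.06,0,0,-0.03,0, 0.06,0,0,-0.04,0, 0.06,0,0,-0.04,0, 0.06,-0.05,0,-0.02,0, 0.03,-0.05,0,0,0, 0,-0.05,0,0,0, 0,-0.05,0,0,0,0,0,0,0,0]'
python3 -c "
from ov import *
overlay(robot.camera('top'),(.577,.156,np.pi/2+.058),(.577,.156,np.pi/2+.058),'pics/ov3.png',box=(135,230,110,250))"
```

```text
time: 10.85
position: [0.5941, -0.2368, 0.1655]
tool_rot: [0.689, 0.725, -0.0, 0.001]
ft_force: [0.1, 0.5, 0.2]
grip_width: 0.0279
grip_force: 0.0
```

View pics/ov3.png

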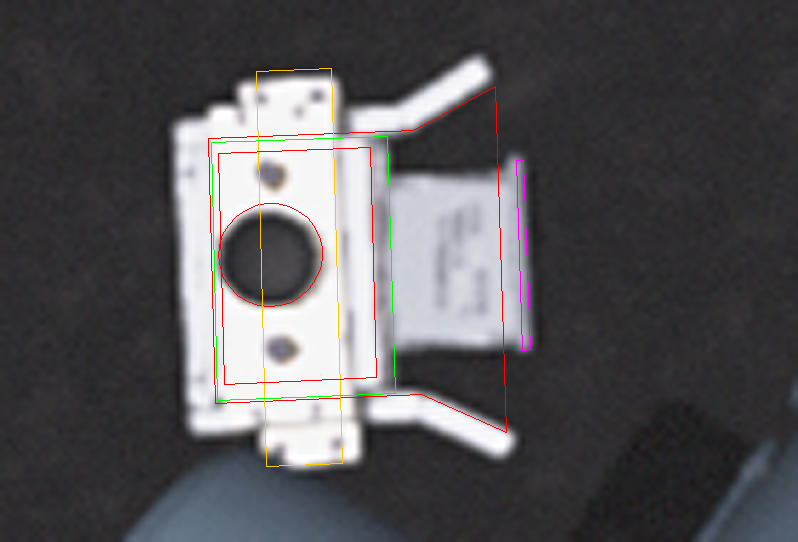

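The carrier sits at its modelled home, with the end plate at pixel (522,255) on the drawn position. The knob is at (268,257), about world (0.576, 0.157). I'll go above the knob with the fingers closed.

```bash
python3 -m jog '[0,0.0437,0,0,0, 0,0.0437,0,0,0, 0,0.0437,0,0,0, 0,0.0437,0,0,0, 0,0.0437,0,0,0, 0,0.0437,0,0,0, 0,0.0437,0,0,0, 0,0.0437,0.002,0,0, 0,0.0437,0.002,0,0, 0,0,0,0,0]'; python3 -m jog '[0,0,0,0.015,0, 0,0,0,0.015,0, 0,0,0,0.012,0, 0,0,0,0.006,0, 0,0,0,0,0]'
```

```text
time: 12.15
position: [0.5744, 0.1651, 0.1654]
tool_rot: [0.685, 0.729, -0.0, -0.001]
ft_force: [-0.0, -1.2, 0.6]
grip_width: 0.0005
grip_force: 0.0
time: 12.78
position: [0.5761, 0.1607, 0.1167]
tool_rot: [0.687, 0.726, -0.001, -0.001]
ft_force: [-0.2, -1.1, 0.5]
grip_width: 0.0003
grip_force: 0.0
```

```bash
python3 -m jog '[0,0,0,0.003,0, 0,0,0,0.003,0, 0,0,0,0.003,0]'; python3 -m jog '[0,0,0,0.002,0, 0,0,0,0.002,0,0,0,0,0,0]'
```

```text
time: 13.15
position: [0.5769, 0.1612, 0.1094]
tool_rot: [0.687, 0.727, 0.001, 0.001]
ft_force: [-1.5, -1.5, 11.5]
grip_width: 0.0003
grip_force: 5.4
time: 13.52
position: [0.5769, 0.1612, 0.1061]
tool_rot: [0.687, 0.727, 0.001, 0.001]
ft_force: [-2.1, -0.6, 9.3]
grip_width: 0.0004
grip_force: 4.5
```

```bash
python3 -m jog '[0,0,0,0.002,0, 0,0,0,0.002,0,0,0,0,0,0,0,0,0,0,0]'
```

```text
time: 14.02
position: [0.5769, 0.1613, 0.1054]
tool_rot: [0.687, 0.727, 0.001, 0.001]
ft_force: [-5.7, -1.8, 28.7]
grip_width: 0.0001
grip_force: 13.9
```

There is a hard stop with the tips at 83.4 mm, so the mat is seated. I'll release and withdraw.

```bash
python3 -m jog '[0,0,0,0,0, 0,0,0,-0.004,0, 0,0,0,-0.004,0, 0,0,0,-0.006,0, 0,0,0,-0.02,0, 0,0,0,-0.03,0, 0,-0.04,0,-0.03,0, 0,-0.06,0,0,0, 0,-0.06,0,0,0, 0,-0.06,0,0,0, 0,-0.06,0,0,0, 0,-0.06,0,0,0, 0,-0.05,0,0,0, 0,0,0,0,0]'
python3 -c "
from ov import *
im=robot.camera('top');overlay(im,(.577,.156,np.pi/2+.058),(.577,.156,np.pi/2+.058),'pics/ov4.png',box=(135,230,110,250))
s=cv2.resize(robot.camera('scene')[140:230,140:280],None,fx=5.7,fy=5.7,interpolation=cv2.INTER_CUBIC);cv2.imwrite('pics/s4.png',s)
for r in robot.look_for('top','knob_top')[:1]:print(r['extent'])"
```

```text
time: 15.78
position: [0.598, -0.2323, 0.1936]
tool_rot: [0.689, 0.725, -0.0, 0.0]
ft_force: [-0.7, 0.9, 0.0]
grip_width: 0.0006
grip_force: 0.0
[160.9, 180.4, 29.9, 48.7]
```

View pics/ov4.png

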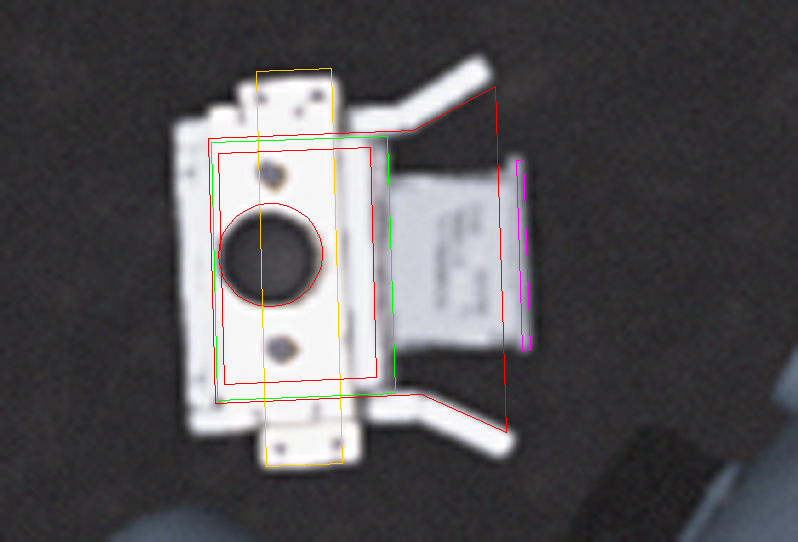

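View pics/s4.png

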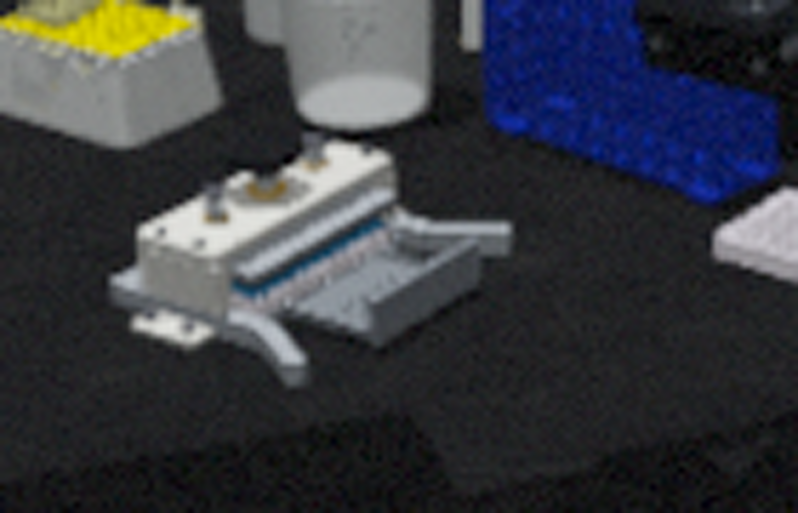

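The carrier is unmoved and home, with its end at (522,255). The platen is back up, with a gap above the seated blue mat at (310,255).

```bash
python3 -c "
from rig import robot
print(robot.hand_in())"
```

```text
the job is handed in; nothing more can be done
None
```

The job is handed in, but the judging gave no verdict: by my measurements and pictures the carrier is home against the back stop, the mat is pressed to a hard stop, the platen is back up and the arm is clear.

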